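Stack and clamp a backing-plate pack on the sloping weld fixture

ROBOT

A 7-joint arm with a two-finger parallel gripper is mounted at the origin on the work surface. World frame = base frame: x ahead of the robot, y to its left, z up, the work surface at z = 0. Lengths are in m, angles in rad, forces in N, time in s.
With the tool pointing down it reaches from about 0.4 to 0.875 m from the base axis. Payload 19.3 kg.
Tool frame: the origin (TCP) lies midway between the tips of the shut fingers; the grasp point (between the pads) lies bot.tcp_to_grasp behind it (bot.tcp_to_grasp is the distance from the TCP to the grasp point, in m); z points along the fingers, y is the line along which they close (so a half turn about z gives the same grasp; the last joint's range is limited). The gripper opens to 85 mm and grips with 20 to 120 N. Pads are 22 mm wide; open, the fingers measure 114 mm over their backs; the gripper's body (76 mm by 85 mm) begins 54 mm behind the grasp point. The pads swing forward as they close: fully open they stand 13 mm farther back than shut.
Start: joints at [1.199, 0.521, -0.036, 1.599, 0.021, 1.021, -0.113], TCP at [0.186, -0.597, 0.231] pointing down, gripper open.
Joint ranges: [-2.91, 2.91], [-0.3, 2.13], [-1.5, 1.42], [0.17, 2.43], [-1.26, 4.41], [0.16, 1.93], [-2.52, 2.52]. Speed limits (rad/s): [1.89, 1.89, 2.39, 2.39, 3.01, 3.01, 3.01].

INTERFACE

Orientations are given as [roll, pitch, yaw] about the fixed x, y, z axes, in that order (R = Rz(yaw) Ry(pitch) Rx(roll)).
In Python, from workcell import observe, imaging, bot gives the robot as it stands.
- The arm moves only by the tool send_rows, never from a script. Its argument "plan" is text: rows parted by semicolons, each of 7 numbers parted by spaces: the shift along the tool's x, y, z in m, then the turn, a rotation vector about the tool's x, y, z in degrees, then the finger opening in m, from 0 to 0.0854. In form: dx dy dz rx ry rz claw; .... A call has 1 to 10 rows; each row is the pose to reach, as a shift and turn from the pose commanded when the call began, along the tool's axes at that moment; what a row does not reach only later rows make up. A row lasts 1/12 s, in which the tool goes at most 41.7 mm and 7.16 degrees, less where a joint would pass 70% of its speed; a pose out of reach is approached as far as the arm can. A call with a gripper value outside its range is refused whole. The fingers move at their own pace and stop on an object; "grip_force" is the grip in N (left out, the last holds). Time passes only in rows, so rows that repeat a pose let the fingers close. It gives the time, the measured TCP pose, the force, the opening and the grip force at its end, in the units of the state.
- observe(): the state, without advancing time (a new reading comes with each control period).
- imaging.grab_frame(name): name is "scene" or "top" or "wrist"; returns a dict with "color" (420x560x3 uint8, red, green, blue), "fx", "fy", "cx", "cy" (pixels), "dist_coeffs" ([k1, k2, p1, p2, k3] as OpenCV has them; the pictures are not rectified), "eye" and "orientation" of the camera in the world; the wrist camera has in their place "tool_from_camera" (4x4, takes a point from camera to tool coordinates, whose origin is the TCP and whose axes are the flange's). Camera axes: x right, y down, z forward; pixel columns grow to the right and rows downward; lengths in m; the calibration is good to about 2 mm. A picture is of the moment at which its call begins: read the wrist's pose just before it. There is no depth.
- bot.job_done(): hands the job in; it is judged then, once.
The state is a dict: "clock": time; "qpos": joint angles; "qd": joint speeds; "joint_efforts": joint torques, N m; "position": TCP position; "tool_rot": TCP orientation; "force": force on the tool from outside, world axes, zero at the start; "moment": the same for the moment, N m; "grip_width": finger opening in m; "finger_force": force on a finger pad.
Only numpy, scipy, OpenCV 4.12 (cv2) and the standard library are available. Lean on these libraries where they do the work, as an engineer would, in place of code of your own. Each camera call takes 0.05 s, during which the arm holds its last target. There are 200 camera calls.

TASK

Build the backing pack on the sloping bed of the weld fixture: the blue plate first, the copper plate on top of it, each set down (not dropped) with its long side across the slope, close against the two low yellow stops, let go, and pressed from above with the fingertips near its middle to feel that it lies flat before you go on. Then turn the red knob clockwise until the cam pinches the whole pack against the yellow fence and the knob's clutch slips clearly (about a twentieth of a turn), and let go. Leave the aluminium plate and the other things on the table where they are.

Things in the scene. Friction and masses are not known exactly. Their poses are not given: they have to be found in the camera images.
- blue_plate_center (a point): centre of the blue painted steel plate, a solid flat plate 56 mm (its x) x 110 mm (its y) x 16 mm (its z, upward), with two dark spots on top; about 0.55 kg; it starts lying flat on the table, within 0.7 rad of its long side being along world y
- copper_plate_center (a point): centre of the copper-coloured plate, a solid flat plate 56 mm (its x) x 110 mm (its y) x 16 mm (its z, upward), with two dark spots on top; about 0.62 kg; it starts lying flat on the table, within 0.7 rad of its long side being along world y
- alu_plate_center (a point): centre of the bare pale aluminium plate, which belongs to another job, a solid flat plate 56 mm (its x) x 110 mm (its y) x 16 mm (its z, upward), with two dark spots on top; about 0.3 kg; it starts lying flat on the table, within 0.7 rad of its long side being along world y
- nest (a point): the nest: point on the surface of the fixture's grey sloping bed, under the clamped pack's centre. z: bed normal, leaning 30 degrees from vertical towards the robot; x up the slope; y along the bed to the left. Bed spans x -75 to 75, y -77 to 113 mm. A plate (110 mm side along y) on both stops and on the fence has its centre at x = 0, y = 0, z = 8 mm as first or 24 mm as second
- stops (a point): point on the bed midway between the two yellow stops (nest x = -28 mm, y = 0), in the plane of their faces that hold the plates' low edge; axes as the nest's. Each stop is 16 mm wide, 14 mm thick, 38 mm high, centred 40 mm left or right of here: a 64 mm gap between them lets a finger in. Nothing stands on the uphill side. The plates are smooth and slide down to the stops; they may rest at most 8 mm up-slope of them
- fence (a point): point on the bed at the middle of the face of the yellow fence at the nest's right end (nest x = 0, y = -55 mm); the fence is 38 mm high, 80 mm long, 14 mm thick; axes as the nest's. With the cam at its start a plate has 6 to 10 mm of play in y between fence and cam, so lay it about 3 mm off the fence; the cam then closes the gap
- knob_grip (a point): centre of the red bar of the clamp knob: 62 mm long (its x), 16 mm thick (its y), 30 mm high (its z, the bed's normal). It turns about the bed's normal through nest x = 0, y = 82 mm; this point is 83 mm above the bed. At the start the bar is within 0.25 rad of the nest's x. Below it a steel eccentric cam (radius 25 mm, up to 52 mm above the bed) turns with it and pushes the plates' left ends to the fence
- cam (a joint): angle of the cam in rad, growing as the knob is turned clockwise seen from above the bed; it starts between 0 and 0.4, pinches the pack at about 0.95 and stops there (with nothing in the nest it runs to 2.4); it turns easily, so a knock on the knob closes it too early
- knob (a joint): slip of the knob relative to the cam in rad, growing clockwise: 0 until the clutch reaches its set torque of 0.3 N m, then it grows with further turning; it stays where it is left
- bracket_a: a black steel L-shaped stop bracket, foot 50 x 36 mm, 97 mm tall, standing among the plates; origin under it, on the table
- bracket_b: a second such bracket (50 x 36 mm, 97 mm tall) towards the far side; origin under it, on the table
- hammer: a hammer, 260 mm long, lying on the right; origin under it, on the table
- brush: a hand brush, 180 mm long, lying left of the fixture; origin under it, on the table
- spray: a green can with a pale top, 64 mm diameter, 170 mm tall, at the far side; origin under it, on the table
- square: an orange welding square, 90 x 75 x 18 mm, lying flat on the right; origin under it, on the table
Not all that is in view belongs to the job. Of the things that look like the part that bears copper_plate_center, take the one that is farthest to the robot's right at the start.

How it is judged:
By the outcome, as a careful person would: the job done as asked, in the order asked, and still so for the second after the job is handed in, with the robot touching nothing.
It also fails if it takes over 72 s, if anything falls off the work surface, if the arm or the gripper's body presses on something with over 40 N, if the wrist force passes 120 N, or if a joint passes its speed limit or range.

## Working session

There is one attempt and no reset: what is moved stays moved. The work goes in short steps, Python scripts to look and compute and a tool call to move; the robot and the scene stay as the last step left them, time stands still between calls to the robot, and variables do not carry over. Pictures are saved under pics/ and viewed, at most 10 in all, crops included, and the job is handed in when it is done.

Besides the shell and the picture viewer there is one more tool, called after ">>>" as name(argument=value, ...) on one line, values as JSON. send_rows: Moves the arm, as the interface text tells. Its arguments: {"type":"object","properties":{"plan":{"type":"string"},"grip_force":{"type":"number"}},"required":["plan"]}

```bash
ls; mkdir -p pics
python3 - <<'E'
from workcell import observe, imaging, bot
import cv2,numpy as np
s=observe();print({k:np.round(v,3).tolist() for k,v in s.items()},bot.tcp_to_grasp)
for n in("scene","top"):
    f=imaging.grab_frame(n);cv2.imwrite(f"pics/{n}0.png",f["color"][...,::-1])
    np.savez(f"{n}0.npz",**f)
    print(n,f["fx"],f["fy"],f["cx"],f["cy"],f["dist_coeffs"],f["eye"],f["orientation"])
E
```

```text
pics
{'clock': 0.0, 'qpos': [1.199, 0.522, -0.036, 1.6, 0.021, 1.021, -0.113], 'qd': [0.0, 0.001, -0.0, -0.0, 0.0, 0.0, 0.0], 'joint_efforts': [0.0, -92.709, 1.98, -36.993, 0.018, 0.008, -0.0], 'position': [0.186, -0.596, 0.231], 'tool_rot': [-3.14, 0.0, 0.302], 'force': [0.419, -0.494, -0.779], 'moment': [0.02, 0.042, -0.066], 'finger_force': 0.0, 'grip_width': 0.085} 0.0187
scene 538.5741218103079 538.5741218103079 275.35135172047774 199.0028684441894 [0.0201207 0.        0.        0.        0.       ] [1.79771628 0.28891224 1.11501877] [-2.24860477  0.02186008  1.81184927]
top 443.2722194736134 443.2722194736134 282.2765477406185 211.91765378510178 [-0.05235504  0.          0.          0.          0.        ] [ 0.41835477 -0.02643146  1.31966556] [-2.98036599 -0.03033355 -1.55390921]
```

View pics/top0.png

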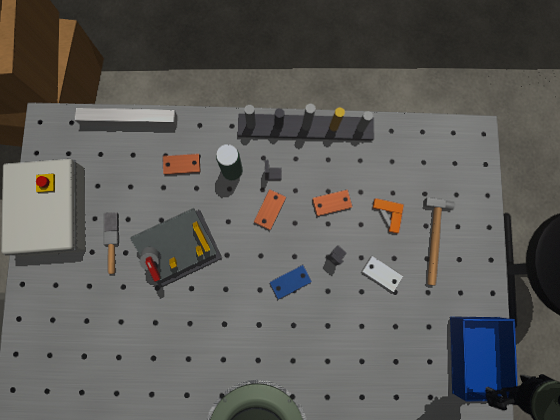

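View pics/scene0.png

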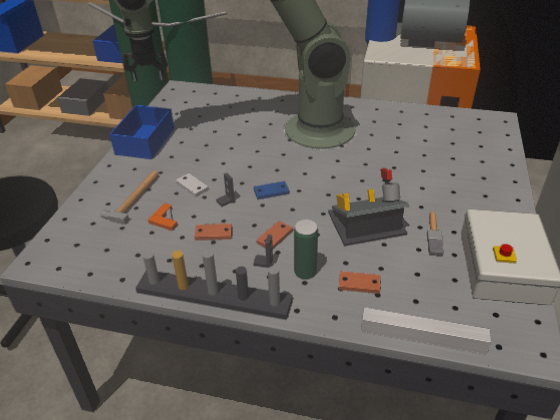

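Three copper-coloured plates show in the top view: (182,164), (270,210) and (332,203). Robot's right is image right, so (332,203) is the one meant. The thing at (388,212) is the L-shaped square. Blue is at (290,281), aluminium at (382,274), and the fixture around (178,248). I'll confirm with one crop and enlarge the fixture.

```bash
cat > h.py <<'E'
import numpy as np,cv2
from scipy.spatial.transform import Rotation as R
def cam(f):
    K=np.array([[f["fx"],0,f["cx"]],[0,f["fy"],f["cy"]],[0,0,1]],float)
    return K,np.array(f["dist_coeffs"],float),np.array(f["eye"],float),R.from_euler("xyz",f["orientation"]).as_matrix()
def rays(f,px):
    K,d,e,M=cam(f)
    p=cv2.undistortPoints(np.array(px,float).reshape(-1,1,2),K,d).reshape(-1,2)
    return e,np.c_[p,np.ones(len(p))]@M.T
def onz(f,px,z):
    e,r=rays(f,px); return e+r*((z-e[2])/r[:,2])[:,None]
def proj(f,P):
    K,d,e,M=cam(f)
    return cv2.projectPoints((np.atleast_2d(P)-e)@M,np.zeros(3),np.zeros(3),K,d)[0].reshape(-1,2)
E
python3 - <<'E'
from h import *
t=dict(np.load("top0.npz"));s=dict(np.load("scene0.npz"))
def crop(f,x,y,w,h,W,H): return cv2.resize(f["color"][y:y+h,x:x+w,::-1],(W,H),interpolation=cv2.INTER_CUBIC)
a=crop(t,125,200,100,100,400,400);b=crop(s,325,160,100,100,400,400);c=crop(t,240,140,200,50*2,400,200);d=crop(s,140,165,160,80,400,200)
cv2.imwrite("pics/crop1.png",np.vstack([np.hstack([a,b]),np.hstack([c,d])]))
for i,f in (("top",t),("scene",s)):
    hsv=cv2.cvtColor(f["color"],cv2.COLOR_RGB2HSV)
    for n,lo,hi in (("blue",(100,120,40),(125,255,255)),("cop",(3,100,60),(14,255,255)),("alu",(0,0,185),(180,40,255))):
        m=cv2.inRange(hsv,lo,hi)
        for k in cv2.findContours(m,cv2.RETR_EXTERNAL,cv2.CHAIN_APPROX_NONE)[0]:
            if 250<cv2.contourArea(k)<1200:
                r=cv2.minAreaRect(k);bx=cv2.boxPoints(r)
                P=onz(f,np.r_[bx,[r[0]]],.016 if i=="top" else .012)
                L=np.linalg.norm(np.diff(P[:4],axis=0),axis=1);v=(P[1]-P[0]) if L[0]>L[1] else P[2]-P[1]
                print(i,n,np.round(r[0]),"xy",P[4,:2].round(3),"sides",L[:2].round(3),"longdir from y deg",np.degrees(np.arctan2(-v[0],v[1])).round(1))
E
```

```text
top blue [290. 282.] xy [ 0.425 -0.089] sides [0.109 0.055] longdir from y deg -151.7
top cop [386. 215.] xy [ 0.627 -0.375] sides [0.093 0.093] longdir from y deg 169.9
top cop [332. 202.] xy [ 0.663 -0.211] sides [0.113 0.057] longdir from y deg -165.1
top cop [269. 209.] xy [ 0.638 -0.024] sides [0.111 0.056] longdir from y deg -113.7
top cop [181. 164.] xy [0.772 0.247] sides [0.11  0.058] longdir from y deg -176.5
top alu [382. 274.] xy [ 0.453 -0.361] sides [0.052 0.107] longdir from y deg 147.8
top alu [227. 154.] xy [0.806 0.109] sides [0.061 0.057] longdir from y deg -178.6
scene blue [271. 189.] xy [ 0.423 -0.09 ] sides [0.112 0.055] longdir from y deg 28.6
scene blue [107.  46.] xy [-0.553 -1.201] sides [0.135 0.503] longdir from y deg -58.2
scene blue [382.  20.] xy [-1.17   0.136] sides [0.64 0.18] longdir from y deg 94.5
scene cop [359. 282.] xy [0.774 0.249] sides [0.068 0.112] longdir from y deg 4.2
scene cop [213. 231.] xy [ 0.666 -0.21 ] sides [0.113 0.067] longdir from y deg 16.0
scene cop [274. 235.] xy [ 0.64  -0.025] sides [0.133 0.069] longdir from y deg 67.5
scene cop [165. 219.] xy [ 0.642 -0.377] sides [0.106 0.111] longdir from y deg -36.2
scene cop [137. 192.] xy [ 0.533 -0.524] sides [0.232 0.031] longdir from y deg 83.4
scene cop [255.  81.] xy [-0.328 -0.353] sides [0.119 0.413] longdir from y deg -0.3
scene cop [83. 86.] xy [-0.127 -1.094] sides [0.49  0.624] longdir from y deg -14.1
```

View pics/crop1.png

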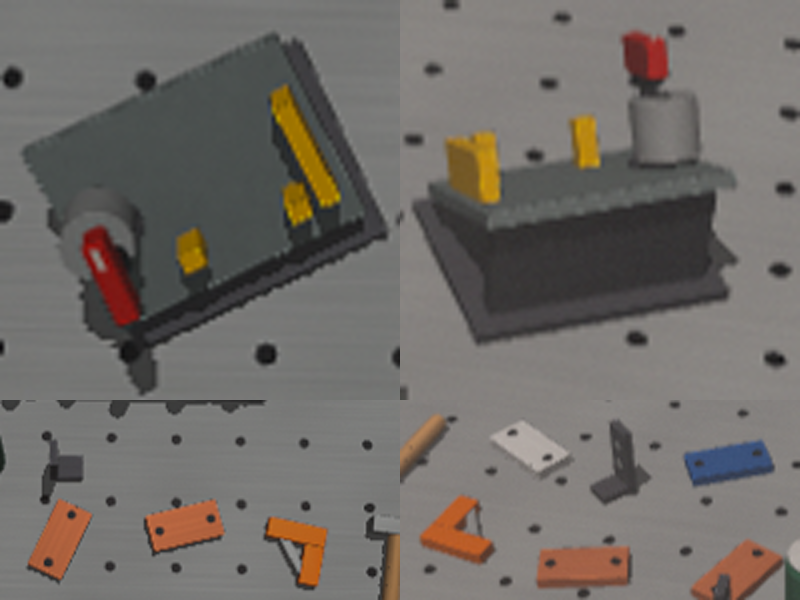

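The crop confirms it: (332,202) in top / (213,231) in scene is a full copper plate of 113x57 mm with two spots and the rightmost of the three, and the orange L at (386,215) is the square. Next is the fixture pose, by least squares on hand-read corners in both views.

Run:
```python
from h import *
from scipy.optimize import least_squares
t=dict(np.load("top0.npz"));s=dict(np.load("scene0.npz"))
T=lambda x,y:(125+x/4,200+y/4); S=lambda x,y:(325+(x-400)/4,160+y/4)
obs=[(t,T(275,35),(75,-77,0)),(t,T(22,153),(75,113,0)),(t,T(362,220),(-75,-77,0)),(t,T(110,274),(0,82,83)),
(t,T(190,243),(-35,40,38)),(t,T(296,192),(-35,-40,38)),(t,T(305,145),(0,-62,38)),
(s,S(489,216),(75,-77,0)),(s,S(733,175),(75,113,0)),(s,S(430,186),(-75,-77,0)),(s,S(646,57),(0,82,83)),(s,S(584,119),(-35,40,38))]
a=np.radians(30)
def pose(p):
    # nest axes: z leaning toward robot -> tilt about y
    return R.from_euler("z",p[3]).as_matrix()@np.array([[np.cos(a),0,-np.sin(a)],[0,1,0],[np.sin(a),0,np.cos(a)]])
def res(p): return np.concatenate([proj(f,np.array(p[:3])+pose(p)@(np.array(n)/1000))[0]-px for f,px,n in obs])
r=least_squares(res,[.5,.25,.1,.4],loss="soft_l1")
print(r.x.round(4),np.degrees(r.x[3]));print(res(r.x).reshape(-1,2).round(1).tolist())
M=pose(r.x)
for n,q in (("knob",(0,82,83)),("bedlow",(-75,0,0)),("bedhigh",(75,0,0))): print(n,(r.x[:3]+M@np.array(q)/1000).round(3))
# knob bar direction: ends in top view
e,d=rays(t,[T(95,232),T(128,318)])
n=M[:,2];c=r.x[:3]+M@[0,.082,.098]
P=[e+v*((c-e)@n/(v@n)) for v in d]
print("bar ends in nest mm",[(M.T@(p-r.x[:3])*1000).round(1) for p in P])
```

```text
[0.5277 0.2249 0.0775 0.468 ] 26.816860923038405
[[-0.6, -0.7], [-1.2, -0.5], [0.5, -2.4], [-0.6, -0.6], [-0.0, 3.9], [0.1, 4.0], [-0.3, 1.8], [-0.8, 0.2], [0.6, -0.2], [-1.1, -0.2], [-0.4, 0.4], [-0.8, 0.3]]
knob [0.454 0.279 0.149]
bedlow [0.47  0.196 0.04 ]
bedhigh [0.586 0.254 0.115]
bar ends in nest mm [array([34.4, 72.7, 98. ]), array([-29.4,  82.4,  98. ])]
```

```bash
cat >> h.py <<'E'
TOOL=np.array([[0,1,0],[1,0,0],[0,0,-1.]])   # tool x=obj y, tool y=obj x, tool z=-obj z
NEST=[np.array([.5277,.2249,.0775]),np.radians(26.8)]
def nestR():
    a=np.radians(30);return R.from_euler("z",NEST[1]).as_matrix()@np.array([[np.cos(a),0,-np.sin(a)],[0,1,0],[np.sin(a),0,np.cos(a)]])
def tbl(x,y,z,yawdeg): return np.array([x,y,z]),R.from_euler("z",yawdeg,degrees=True).as_matrix()@TOOL
def nst(x,y,z,rot=0): return NEST[0]+nestR()@(np.array([x,y,z])/1000),nestR()@R.from_euler("z",rot,degrees=True).as_matrix()@TOOL
def here():
    from workcell import observe
    s=observe();return np.array(s["position"]),R.from_euler("xyz",s["tool_rot"]).as_matrix(),s
def delta(tgt,cur=None):
    p,M=cur if cur else here()[:2]
    v=np.r_[M.T@(tgt[0]-p),R.from_matrix(M.T@tgt[1]).as_rotvec(degrees=True)]
    print("row: %.4f %.4f %.4f  %.2f %.2f %.2f"%tuple(v));return v
def wrist(name=None):
    from workcell import imaging
    p,M,s=here();f=imaging.grab_frame("wrist");T=np.array(f["tool_from_camera"])
    f["eye"]=p+M@T[:3,3];f["orientation"]=R.from_matrix(M@T[:3,:3]).as_euler("xyz")
    if name: cv2.imwrite(f"pics/{name}.png",f["color"][...,::-1])
    return f
def plate(f,lo,hi,z=.016,amin=3000):
    hsv=cv2.cvtColor(f["color"],cv2.COLOR_RGB2HSV);m=cv2.inRange(hsv,lo,hi)
    for k in cv2.findContours(m,cv2.RETR_EXTERNAL,cv2.CHAIN_APPROX_NONE)[0]:
        if cv2.contourArea(k)>amin:
            P=onz(f,k.reshape(-1,2),z);r=cv2.minAreaRect((P[:,:2]*1000).astype(np.float32));b=cv2.boxPoints(r)
            v=max([b[1]-b[0],b[2]-b[1]],key=np.linalg.norm);v=v if v[1]>0 else -v
            print("px",k.reshape(-1,2).mean(0).round(),"c",np.round(r[0],1),"sides",np.round(r[1],1),"yaw %.1f"%np.degrees(np.arctan2(-v[0],v[1])))
BLUE=((100,120,40),(125,255,255));COP=((3,100,60),(14,255,255))
E
python3 - <<'E'
from h import *
delta(tbl(.425,-.089,.20,28.4));print(here()[2]["clock"])
from workcell import imaging
f=imaging.grab_frame("wrist");print(f["tool_from_camera"])
E
```

```text
row: 0.3794 -0.4134 0.0312  -0.04 -0.05 -101.11
0.1
[[ 1.30861168e-03 -9.58358481e-01 -2.85564895e-01  7.12392824e-02]
 [ 9.99999143e-01  1.26631742e-03  3.32759817e-04 -4.76645088e-04]
 [ 4.27126064e-05 -2.85565085e-01  9.58359317e-01 -1.43544082e-01]
 [ 0.00000000e+00  0.00000000e+00  0.00000000e+00  1.00000000e+00]]
```

>>> send_rows(plan="0.379 -0.413 0.031 0 0 -101 0.072;0.379 -0.413 0.031 0 0 -101 0.072;0.379 -0.413 0.031 0 0 -101 0.072;0.379 -0.413 0.031 0 0 -101 0.072;0.379 -0.413 0.031 0 0 -101 0.072;0.379 -0.413 0.031 0 0 -101 0.072;0.379 -0.413 0.031 0 0 -101 0.072;0.379 -0.413 0.031 0 0 -101 0.072;0.379 -0.413 0.031 0 0 -101 0.072;0.379 -0.413 0.031 0 0 -101 0.072", grip_force=60)

```text
clock: 0.98
position: [0.3635, -0.2187, 0.2083]
tool_rot: [3.141, 0.0, 1.558]
force: [1.1, -0.5, 1.0]
grip_width: 0.0721
finger_force: 0.0
```

Run:
```python
from h import *
delta(tbl(.425,-.089,.18,28.4));print(here()[2]["clock"],here()[2]["qpos"])
```

```text
row: 0.1305 0.0598 0.0283  0.00 0.03 -29.15
0.9833 [ 0.80397961  0.26327951 -0.47379943  2.10644044  0.16574687  0.80633077
  0.21591196]
```

>>> send_rows(plan="0.13 0.06 0.028 0 0 -29.15 0.072;0.13 0.06 0.028 0 0 -29.15 0.072;0.13 0.06 0.028 0 0 -29.15 0.072;0.13 0.06 0.028 0 0 -29.15 0.072;0.13 0.06 0.028 0 0 -29.15 0.072;0.13 0.06 0.028 0 0 -29.15 0.072;0.13 0.06 0.028 0 0 -29.15 0.072")

```text
clock: 1.57
position: [0.4253, -0.0923, 0.1802]
tool_rot: [-3.141, -0.0, 2.058]
force: [-0.8, -0.4, 0.3]
grip_width: 0.0717
finger_force: 0.0
```

Run:
```python
from h import *
f=wrist();print(here()[0],here()[2]["qd"].round(2) if hasattr(here()[2]["qd"],'round') else 0)
plate(f,*BLUE)
delta(tbl(.425,-.089,.0,28.4))
```

```text
[ 0.42528672 -0.09264095  0.18031891] [ 0.01 -0.   -0.    0.    0.   -0.    0.  ]
px [288. 185.] c [422.6 -88.5] sides [ 56.2 109. ] yaw 28.3
row: 0.0034 0.0015 0.1803  -0.03 0.01 -0.52
```

>>> send_rows(plan="0.0047 0 0.04 0 0 -0.5 0.072;0.0047 0 0.08 0 0 -0.5 0.072;0.0047 0 0.12 0 0 -0.5 0.072;0.0047 0 0.15 0 0 -0.5 0.072;0.0047 0 0.17 0 0 -0.5 0.072;0.0047 0 0.178 0 0 -0.5 0.072;0.0047 0 0.179 0 0 -0.5 0.072;0.0047 0 0.179 0 0 -0.5 0.072;0.0047 0 0.179 0 0 -0.5 0.05;0.0047 0 0.179 0 0 -0.5 0.05")

```text
clock: 2.45
position: [0.4244, -0.088, 0.0028]
tool_rot: [3.14, 0.002, 2.068]
force: [-3.1, 1.4, 20.4]
grip_width: 0.0543
finger_force: 59.0
```

>>> send_rows(plan="0 0 0 0 0 0 0.05;0 0 0 0 0 0 0.05;0 0 0 0 0 0 0.05")

```text
clock: 2.7
position: [0.4243, -0.088, 0.0029]
tool_rot: [3.14, 0.002, 2.068]
force: [-2.4, 0.4, 15.4]
grip_width: 0.0541
finger_force: 60.2
```

>>> send_rows(plan="0 0 -0.01 0 0 0 0.05;0 0 -0.04 0 0 0 0.05;0 0 -0.08 0 0 0 0.05;0 0 -0.12 0 0 0 0.05;0 0 -0.16 0 0 0 0.05;0 0 -0.2 0 0 0 0.05;0 0 -0.22 0 0 0 0.05;0 0 -0.22 0 0 0 0.05")

```text
clock: 3.37
position: [0.4249, -0.0881, 0.226]
tool_rot: [3.137, 0.006, 2.068]
force: [1.8, -0.5, -5.9]
grip_width: 0.0542
finger_force: 68.5
```

Run:
```python
from h import *
delta(nst(90,0,125));s=here()[2];print(nst(90,0,125)[0],s["clock"],s["qpos"],s["grip_width"],s["position"])
```

```text
row: 0.2256 0.2551 -0.0049  -29.73 -0.12 1.74
[0.54148357 0.23186258 0.23075318] 3.3667 [ 0.64671272  0.27802832 -0.68796356  2.06140828  0.23401835  0.86995816
  0.32378071] 0.05418656504933418 [ 0.42487087 -0.08809005  0.22599766]
```

>>> send_rows(plan="0.2256 0.2551 -0.005 -29.7 0 1.7 0.05;0.2256 0.2551 -0.005 -29.7 0 1.7 0.05;0.2256 0.2551 -0.005 -29.7 0 1.7 0.05;0.2256 0.2551 -0.005 -29.7 0 1.7 0.05;0.2256 0.2551 -0.005 -29.7 0 1.7 0.05;0.2256 0.2551 -0.005 -29.7 0 1.7 0.05;0.2256 0.2551 -0.005 -29.7 0 1.7 0.05;0.2256 0.2551 -0.005 -29.7 0 1.7 0.05;0.2256 0.2551 -0.005 -29.7 0 1.7 0.05;0.2256 0.2551 -0.005 -29.7 0 1.7 0.05")

```text
clock: 4.2
position: [0.5214, 0.1794, 0.2236]
tool_rot: [2.627, -0.009, 2.04]
force: [0.5, 0.0, -5.5]
grip_width: 0.0541
finger_force: 68.6
```

>>> send_rows(plan="0 0 0 0 0 0 0.05;0 0 0 0 0 0 0.05")

```text
clock: 4.37
position: [0.5209, 0.1814, 0.2237]
tool_rot: [2.627, -0.009, 2.045]
force: [0.0, -0.6, -5.6]
grip_width: 0.0538
finger_force: 68.6
```

Run:
```python
from h import *
f=wrist("w1");np.savez("w1.npz",**f)
delta(nst(90,0,125));s=here()[2];print(s["clock"],s["qpos"],s["position"],s["force"],s["moment"])
print(proj(f,[nst(*q)[0] for q in ((-28,-40,38),(-28,40,38),(0,-55,38),(40,-55,38),(-40,-55,38))]).round(1))
```

```text
row: 0.0371 0.0398 0.0147  -0.54 -0.55 -0.07
4.4167 [-0.0998141   0.24989097 -0.37164386  2.21056681  0.34599791  0.19345729
 -0.29090689] [0.5209937  0.17982007 0.22366731] [ 0.12823402 -1.72780891 -6.09907879] [-0.59293581  1.06597339 -0.05655223]
[[190.6 216.7]
 [182.7 112.9]
 [226.3 234.6]
 [275.7 235. ]
 [177.6 234.2]]
```

View pics/w1.png

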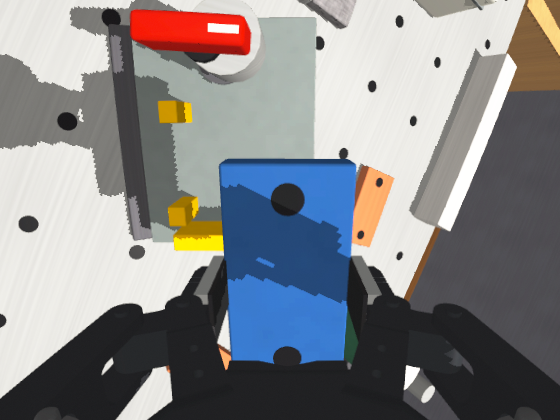

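Wrist view: the left stop's top is at (171,112), the right stop at (183,212), the fence at (200,238), and the knob at (190,32), with blue held straight in the fingers. I'll check the nest fit on an enlarged crop.

Run:
```python
from h import *
f=dict(np.load("w1.npz"));print(f["fx"])
im=f["color"][0:260,100:330,::-1];im=cv2.resize(im,None,fx=2.3,fy=2.3,interpolation=cv2.INTER_CUBIC)
def box(x0,x1,y0,y1,z0,z1):
    c=[(x,y,z) for x in(x0,x1) for y in(y0,y1) for z in(z0,z1)]
    p=(proj(f,[nst(*q)[0] for q in c])-[100,0])*2.3
    for i in range(8):
        for j in (1,2,4):
            if not i&j: cv2.line(im,tuple(int(v) for v in p[i]),tuple(int(v) for v in p[i|j]),(255,0,255),1)
box(-42,-28,-48,-32,0,38);box(-42,-28,32,48,0,38);box(-40,40,-69,-55,0,38);box(-75,75,-77,113,-.1,0)
cv2.imwrite("pics/w1o.png",im)
```

```text
324.8775301636365
```

View pics/w1o.png

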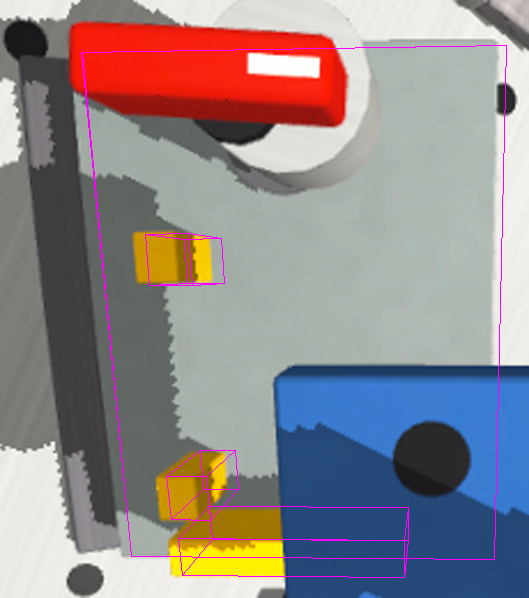

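The overlay sits about 3 mm up-slope and 0.7 mm low in y compared with the real stops and fence, so I'll shift the nest estimate by that and hover above it.

```bash
cat >> h.py <<'E'
NEST[0]=NEST[0]+nestR()@np.array([-.003,.0007,0])
E
python3 - <<'E'
from h import *
delta(nst(3,3,60));print(nst(3,3,60)[0])
E
```

```text
row: 0.0401 -0.0496 0.0806  -0.54 -0.55 -0.07
[0.49925418 0.21467624 0.12946152]
```

>>> send_rows(plan="0.02 -0.02 0 -0.5 -0.5 0 0.05;0.04 -0.05 0.02 -0.5 -0.5 0 0.05;0.04 -0.05 0.04 -0.5 -0.5 0 0.05;0.04 -0.05 0.07 -0.5 -0.5 0 0.05;0.04 -0.05 0.08 -0.5 -0.5 0 0.05;0.04 -0.05 0.08 -0.5 -0.5 0 0.05")

```text
clock: 4.92
position: [0.5028, 0.1852, 0.176]
tool_rot: [2.633, 0.021, 2.021]
force: [0.2, -0.2, -6.4]
grip_width: 0.0544
finger_force: 68.6
```

Run:
```python
from h import *
delta(nst(3,3,60));delta(nst(3,3,8));s=here()[2];print(s["clock"],s["qpos"],s["position"],s["force"])
f=wrist("w2");print(proj(f,[nst(*q)[0] for q in ((-28,-40,38),(-28,40,38),(0,-55,38))]).round(1))
```

```text
row: 0.0291 -0.0140 0.0448  -0.85 1.56 -0.26
row: 0.0305 -0.0132 0.0968  -0.85 1.56 -0.26
4.9167 [-0.11315809  0.32799599 -0.44193374  2.29009416  1.36131145  0.1842662
 -1.35279868] [0.50278915 0.18521686 0.17597892] [ 0.2064384  -0.22147375 -6.44976862]
[[225.  242.2]
 [217.3 125.4]
 [265.2 261.7]]
```

>>> send_rows(plan="0.029 -0.014 0.04 -0.85 1.5 -0.3 0.05;0.029 -0.014 0.04 -0.85 1.5 -0.3 0.05;0.029 -0.014 0.04 -0.85 1.5 -0.3 0.05;0.029 -0.014 0.04 -0.85 1.5 -0.3 0.05;0.029 -0.014 0.04 -0.85 1.5 -0.3 0.05;0.029 -0.014 0.04 -0.85 1.5 -0.3 0.05;0.029 -0.014 0.04 -0.85 1.5 -0.3 0.05")

```text
clock: 5.55
position: [0.4978, 0.2139, 0.1347]
tool_rot: [2.618, 0.002, 2.039]
force: [-0.2, -0.1, -5.2]
grip_width: 0.0538
finger_force: 68.6
```

Run:
```python
from h import *
delta(nst(3,3,60));delta(nst(3,3,8));s=here()[2];print(s["clock"],s["qpos"],s["position"],s["force"])
```

```text
row: 0.0000 -0.0012 0.0053  0.01 0.11 0.09
row: 0.0001 -0.0012 0.0573  0.01 0.11 0.09
5.55 [-0.06962721  0.45213694 -0.57391259  2.31273603  1.91089677  0.29001794
 -1.91177217] [0.49777907 0.21394119 0.13465576] [-0.23133568 -0.06799095 -5.23556583]
```

>>> send_rows(plan="0 -0.001 0.015 0 0.1 0 0.05;0 -0.001 0.03 0 0.1 0 0.05;0 -0.001 0.042 0 0.1 0 0.05;0 -0.001 0.048 0 0.1 0 0.05;0 -0.001 0.05 0 0.1 0 0.05;0 -0.001 0.052 0 0.1 0 0.05;0 -0.001 0.054 0 0.1 0 0.05;0 -0.001 0.055 0 0.1 0 0.05;0 -0.001 0.055 0 0.1 0 0.05")

```text
clock: 6.3
position: [0.5214, 0.2274, 0.0865]
tool_rot: [2.617, 0.001, 2.042]
force: [-0.5, -0.1, -6.7]
grip_width: 0.0538
finger_force: 68.6
```

Run:
```python
from h import *
delta(nst(3,3,3));s=here()[2];print(s["clock"],s["qpos"],s["position"],s["force"],nestR().T@s["force"],s["moment"])
f=wrist("w3")
```

```text
row: -0.0014 -0.0006 0.0071  0.07 -0.08 0.19
6.3 [-0.03116474  0.61477149 -0.6392356   2.26841472  2.06763645  0.40677084
 -2.01124238] [0.52135465 0.22741345 0.08651682] [-0.52931589 -0.11102227 -6.67465452] [-3.78984052  0.13955974 -5.51916172] [-0.4780907   1.1313282  -0.01472575]
```

View pics/w3.png

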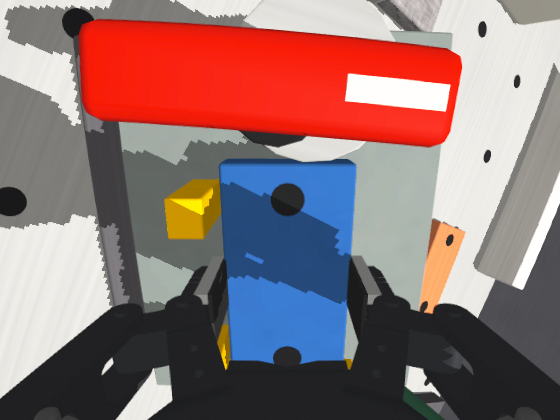

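>>> send_rows(plan="-0.001 0 0.002 0 0 0.2 0.05;-0.001 0 0.004 0 0 0.2 0.05;-0.001 0 0.005 0 0 0.2 0.05;-0.001 0 0.005 0 0 0.2 0.05")

```text
clock: 6.68
position: [0.524, 0.2275, 0.0822]
tool_rot: [2.617, -0.001, 2.039]
force: [-6.4, -5.5, 8.3]
grip_width: 0.0537
finger_force: 70.6
```

>>> send_rows(plan="0 0 0.001 0 0 0 0.05;0 0 0.0015 0 0 0 0.05;0 0 0.0015 0 0 0 0.05")

```text
clock: 6.93
position: [0.5241, 0.2275, 0.082]
tool_rot: [2.616, -0.0, 2.039]
force: [-32.4, -21.3, 55.3]
grip_width: 0.0538
finger_force: 76.6
```

```bash
cat >> h.py <<'E'
def st():
    p,M,s=here();print("t",s["clock"],"nest mm",(nestR().T@(p-NEST[0])*1000).round(1),"F nest",(nestR().T@s["force"]).round(1),"w",s["grip_width"],"q",np.round(s["qpos"],2))
E
python3 - <<'E'
from h import *
st()
E
```

```text
t 6.9333 nest mm [3.5 3.2 4.9] F nest [-5.7 -4.4 67.1] w 0.05384852896184103 q [-0.03  0.63 -0.64  2.26  2.08  0.42 -2.02]
```

>>> send_rows(plan="0 0 -0.0012 0 0 0 0.05;0 0 -0.0012 0 0 0 0.05;0 0 -0.0012 0 0 0 0.072;0 0 -0.0012 0 0 0 0.072;0 0 -0.0012 0 0 0 0.072;0 0 -0.0012 0 0 0 0.072;0 0 -0.003 0 0 0 0.072")

```text
clock: 7.52
position: [0.5234, 0.2275, 0.083]
tool_rot: [2.617, -0.002, 2.039]
force: [-0.8, 0.6, -0.7]
grip_width: 0.072
finger_force: 0.0
```

```bash
cat >> h.py <<'E'
NEST[0]=NEST[0]+nestR()@np.array([0,0,.002])
E
python3 - <<'E'
from h import *
st();f=wrist();print(plate(f,*BLUE,z=.08))
E
```

```text
t 7.5167 nest mm [3.4 3.5 4.1] F nest [-0.8  0.9 -0.4] w 0.07198145128281266 q [-0.03  0.63 -0.64  2.26  2.08  0.41 -2.02]
px [279. 263.] c [528.7 220.4] sides [ 71.  128.6] yaw 26.8
None
```

>>> send_rows(plan="0 0 -0.008 0 0 0 0.072;0 0 -0.02 0 0 0 0.072;0 0 -0.034 0 0 0 0.072;-0.002 -0.003 -0.034 0 0 0 0;-0.002 -0.003 -0.034 0 0 0 0;-0.002 -0.003 -0.034 0 0 0 0;-0.002 -0.003 -0.034 0 0 0 0;-0.002 -0.003 -0.034 0 0 0 0;-0.002 -0.003 -0.026 0 0 0 0;-0.002 -0.003 -0.02 0 0 0 0")

```text
clock: 8.4
position: [0.5134, 0.2201, 0.0983]
tool_rot: [2.617, -0.002, 2.039]
force: [-0.1, -0.3, -0.2]
grip_width: 0.0002
finger_force: 0.0
```

Run:
```python
from h import *
st()
```

```text
t 8.4 nest mm [ 0.5  1.5 23.5] F nest [-0.3 -0.2 -0.1] w 0.00021490924938561044 q [-0.02  0.58 -0.64  2.29  2.05  0.38 -2.01]
```

>>> send_rows(plan="0 0 0.003 0 0 0 0;0 0 0.006 0 0 0 0;0 0 0.007 0 0 0 0;0 0 0.007 0 0 0 0;0 0 0.008 0 0 0 0;0 0 0.008 0 0 0 0")

```text
clock: 8.9
position: [0.5166, 0.2217, 0.0921]
tool_rot: [2.617, -0.002, 2.039]
force: [0.6, 0.3, -0.1]
grip_width: 0.0003
finger_force: 0.0
```

Run:
```python
from h import *
st()
```

```text
t 8.9 nest mm [ 0.4  1.4 16.3] F nest [ 0.6 -0.  -0.4] w 0.0003387218226845463 q [-0.02  0.6  -0.64  2.28  2.07  0.4  -2.01]
```

>>> send_rows(plan="0 0 0.001 0 0 0 0;0 0 0.001 0 0 0 0;0 0 0.0015 0 0 0 0")

```text
clock: 9.15
position: [0.5168, 0.2218, 0.0917]
tool_rot: [2.616, -0.001, 2.04]
force: [-29.3, -17.9, 55.7]
grip_width: -0.0
finger_force: 32.6
```

Run:
```python
from h import *
st()
```

```text
t 9.15 nest mm [ 0.5  1.5 15.9] F nest [-1.9 -2.8 65.3] w -3.164897250907796e-05 q [-0.02  0.6  -0.64  2.28  2.07  0.4  -2.01]
```

Pressed at z 15.9 mm with a firm 65 N, so the blue plate lies flat. I'll retreat and check from above.

>>> send_rows(plan="0 0 -0.005 0 0 0 0;0 0 -0.03 0 0 0 0.03;0 0 -0.06 0 0 0 0.072;0 0 -0.09 0 0 0 0.072;0 0 -0.11 0 0 0 0.072;0 0 -0.11 0 0 0 0.072;0 0 -0.11 0 0 0 0.072")

```text
clock: 9.73
position: [0.4681, 0.1971, 0.1879]
tool_rot: [2.614, -0.0, 2.039]
force: [0.3, -0.5, 0.1]
grip_width: 0.0716
finger_force: 0.0
```

Run:
```python
from h import *
st();f=wrist("w4")
hsv=cv2.cvtColor(f["color"],cv2.COLOR_RGB2HSV);m=cv2.inRange(hsv,*BLUE)
k=max(cv2.findContours(m,0,1)[0],key=cv2.contourArea).reshape(-1,2)
e,d=rays(f,k);n=nestR()[:,2];c=NEST[0]+n*.016
P=np.array([e+v*((c-e)@n/(v@n)) for v in d]);q=(P-NEST[0])@nestR()*1000
r=cv2.minAreaRect(q[:,:2].astype(np.float32));print(r,q.min(0),q.max(0))
delta(tbl(.664,-.2105,.2,15))
```

```text
t 9.7333 nest mm [  1.3   1.4 126.5] F nest [ 0.  -0.5  0. ] w 0.07156785680578279 q [-0.1   0.27 -0.5   2.35  1.45  0.17 -1.49]
((-0.3755207061767578, 3.458850860595703), (55.734317779541016, 108.80345916748047), 0.0553131029009819) [-28.2476871  -50.94322998  16.        ] [27.54049193 57.8854981  16.        ]
row: -0.4519 -0.0012 -0.0163  30.05 -3.16 11.52
```

View pics/w4.png

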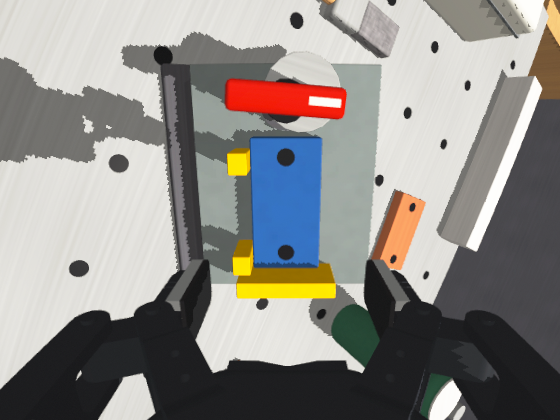

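The blue plate at (285,200) lies straight, on both stops at (238,162) and (243,258), just off the fence at (286,283): measured x -0.4, y 3.5 mm. On to the copper plate.

>>> send_rows(plan="-0.452 0 -0.016 30 -3.2 11.5 0.072;-0.452 0 -0.016 30 -3.2 11.5 0.072;-0.452 0 -0.016 30 -3.2 11.5 0.072;-0.452 0 -0.016 30 -3.2 11.5 0.072;-0.452 0 -0.016 30 -3.2 11.5 0.072;-0.452 0 -0.016 30 -3.2 11.5 0.072;-0.452 0 -0.016 30 -3.2 11.5 0.072;-0.452 0 -0.016 30 -3.2 11.5 0.072;-0.452 0 -0.016 30 -3.2 11.5 0.072;-0.452 0 -0.016 30 -3.2 11.5 0.072")

```text
clock: 10.62
position: [0.6032, -0.0707, 0.1922]
tool_rot: [-3.137, 0.001, 1.83]
force: [0.9, -0.1, 0.3]
grip_width: 0.0721
finger_force: 0.0
```

Run:
```python
from h import *
st();print(here()[0]);delta(tbl(.664,-.2105,.18,15))
```

```text
t 10.6167 nest mm [   3.3 -298.6  130.3] F nest [ 0.8 -0.5 -0.1] w 0.0721196260192986 q [ 0.48  0.62 -0.7   1.66  0.45  1.03 -0.1 ]
[ 0.60317299 -0.07067842  0.19223685]
row: -0.1507 0.0230 0.0123  -0.27 0.06 -0.15
```

>>> send_rows(plan="-0.151 0.023 0.012 -0.3 0 0 0.072;-0.151 0.023 0.012 -0.3 0 0 0.072;-0.151 0.023 0.012 -0.3 0 0 0.072;-0.151 0.023 0.012 -0.3 0 0 0.072;-0.151 0.023 0.012 -0.3 0 0 0.072;-0.151 0.023 0.012 -0.3 0 0 0.072;-0.151 0.023 0.012 -0.3 0 0 0.072;-0.151 0.023 0.012 -0.3 0 0 0.072")

```text
clock: 11.28
position: [0.6629, -0.2066, 0.1816]
tool_rot: [3.138, 0.001, 1.834]
force: [-0.1, 0.7, 0.5]
grip_width: 0.0724
finger_force: 0.0
```

Run:
```python
from h import *
f=wrist();print(here()[0]);plate(f,*COP)
delta(tbl(.664,-.2105,.004,15))
```

```text
[ 0.66301487 -0.20658284  0.18198079]
px [286. 192.] c [ 661.4 -210.8] sides [ 55.9 109.9] yaw 15.1
row: -0.0039 -0.0007 0.1780  0.20 0.05 0.08
```

>>> send_rows(plan="-0.0038 -0.002 0.04 0.2 0 0 0.072;-0.0038 -0.002 0.08 0.2 0 0 0.072;-0.0038 -0.002 0.12 0.2 0 0 0.072;-0.0038 -0.002 0.15 0.2 0 0 0.072;-0.0038 -0.002 0.17 0.2 0 0 0.072;-0.0038 -0.002 0.178 0.2 0 0 0.072;-0.0038 -0.002 0.178 0.2 0 0 0.072;-0.0038 -0.002 0.178 0.2 0 0 0.072;-0.0038 -0.002 0.178 0.2 0 0 0.05;-0.0038 -0.002 0.178 0.2 0 0 0.05")

```text
clock: 12.17
position: [0.6638, -0.2118, 0.0065]
tool_rot: [3.139, 0.002, 1.833]
force: [-4.7, 0.4, 9.4]
grip_width: 0.0537
finger_force: 61.1
```

>>> send_rows(plan="0 0 0 0 0 0 0.05;0 0 0 0 0 0 0.05;0 0 0 0 0 0 0.05")

```text
clock: 12.42
position: [0.6638, -0.2118, 0.0065]
tool_rot: [3.139, 0.002, 1.833]
force: [-3.8, 1.0, 11.1]
grip_width: 0.0543
finger_force: 61.9
```

>>> send_rows(plan="0 0 -0.01 0 0 0 0.05;0 0 -0.04 0 0 0 0.05;0 0 -0.08 0 0 0 0.05;0 0 -0.12 0 0 0 0.05;0 0 -0.16 0 0 0 0.05;0 0 -0.2 0 0 0 0.05;0 0 -0.2 0 0 0 0.05;0 0 -0.2 0 0 0 0.05")

```text
clock: 13.08
position: [0.6634, -0.2118, 0.2073]
tool_rot: [3.138, 0.003, 1.833]
force: [-0.6, 0.7, -8.2]
grip_width: 0.0536
finger_force: 66.7
```

Run:
```python
from h import *
f=wrist();st();print(here()[0])
hsv=cv2.cvtColor(f["color"],cv2.COLOR_RGB2HSV);m=cv2.inRange(hsv,*COP)
k=max(cv2.findContours(m,0,1)[0],key=cv2.contourArea).reshape(-1,2)
e,d=rays(f,k);p,M,_=here();n=M[:,2];c=p-n*.0125
P=np.array([e+v*((c-e)@n/(v@n)) for v in d]);q=(P-p)@M*1000
r=cv2.minAreaRect(q[:,:2].astype(np.float32));print(r,q.min(0).round(1),q.max(0).round(1))
delta(nst(5,2.5,130))
```

```text
t 13.1333 nest mm [ 2.000e-01 -4.512e+02  1.465e+02] F nest [-3.9  0.  -7.3] w 0.05366029765332248 q [ 0.61  0.74 -0.66  1.39  0.47  1.17  0.15]
[ 0.66236612 -0.2117476   0.20475883]
((3.786884307861328, -3.3287429809570312), (106.5234146118164, 62.44017028808594), 0.4422776401042938) [-49.5 -34.8 -12.5] [ 57.2  27.7 -12.5]
row: 0.4467 -0.0805 0.0113  -29.86 3.16 -11.49
```

>>> send_rows(plan="0.446 -0.08 0.02 -29.9 3.2 -11.5 0.05;0.446 -0.08 0.02 -29.9 3.2 -11.5 0.05;0.446 -0.08 0.02 -29.9 3.2 -11.5 0.05;0.446 -0.08 0.02 -29.9 3.2 -11.5 0.05;0.446 -0.08 0.02 -29.9 3.2 -11.5 0.05;0.446 -0.08 0.02 -29.9 3.2 -11.5 0.05;0.446 -0.08 0.02 -29.9 3.2 -11.5 0.05;0.446 -0.08 0.02 -29.9 3.2 -11.5 0.05;0.446 -0.08 0.02 -29.9 3.2 -11.5 0.05;0.446 -0.08 0.02 -29.9 3.2 -11.5 0.05")

```text
clock: 13.97
position: [0.528, 0.0742, 0.1875]
tool_rot: [2.623, -0.0, 2.038]
force: [-0.4, -0.9, -6.9]
grip_width: 0.0535
finger_force: 67.4
```

Run:
```python
from h import *
st();delta(nst(3.5,1.5,110))
```

```text
t 13.9667 nest mm [  -0.6 -135.4  127.1] F nest [-4.1 -0.6 -5.6] w 0.05345880592977871 q [ 0.5   0.38 -0.79  2.25  0.86  0.17 -0.54]
row: 0.1369 0.0041 0.0171  -0.30 -0.00 -0.03
```

>>> send_rows(plan="0.137 0.004 0.017 -0.3 0 0 0.05;0.137 0.004 0.017 -0.3 0 0 0.05;0.137 0.004 0.017 -0.3 0 0 0.05;0.137 0.004 0.017 -0.3 0 0 0.05;0.137 0.004 0.017 -0.3 0 0 0.05;0.137 0.004 0.017 -0.3 0 0 0.05;0.137 0.004 0.017 -0.3 0 0 0.05;0.137 0.004 0.017 -0.3 0 0 0.05;0.137 0.004 0.017 -0.3 0 0 0.05;0.137 0.004 0.017 -0.3 0 0 0.05")

```text
clock: 14.8
position: [0.4789, 0.1999, 0.1752]
tool_rot: [2.617, 0.001, 2.036]
force: [-0.4, 0.1, -6.7]
grip_width: 0.0539
finger_force: 67.4
```

Run:
```python
from h import *
st();delta(nst(3.5,1.5,60))
```

```text
t 14.8 nest mm [  4.4  -1.  110.1] F nest [-3.6  0.2 -5.6] w 0.05389753941675008 q [ 0.09  0.35 -0.73  2.33  1.55  0.28 -1.56]
row: 0.0026 -0.0009 0.0501  0.05 0.11 -0.09
```

>>> send_rows(plan="0.0026 -0.001 0.01 0 0.1 0 0.05;0.0026 -0.001 0.03 0 0.1 0 0.05;0.0026 -0.001 0.05 0 0.1 0 0.05;0.0026 -0.001 0.065 0 0.1 0 0.05;0.0026 -0.001 0.075 0 0.1 0 0.05;0.0026 -0.001 0.08 0 0.1 0 0.05;0.0026 -0.001 0.08 0 0.1 0 0.05;0.0026 -0.001 0.08 0 0.1 0 0.05")

```text
clock: 15.47
position: [0.513, 0.2203, 0.1062]
tool_rot: [2.616, -0.001, 2.037]
force: [-1.0, -0.2, -6.2]
grip_width: 0.0533
finger_force: 67.4
```

Run:
```python
from h import *
f=wrist("w5");st();delta(nst(3.5,1.5,22.5))
hsv=cv2.cvtColor(f["color"],cv2.COLOR_RGB2HSV);m=cv2.inRange(hsv,*COP);m[270:]=0;m[:,:200]=0;m[:,365:]=0
k=max(cv2.findContours(m,0,1)[0],key=cv2.contourArea).reshape(-1,2)
e,d=rays(f,k);p,M,_=here();n=M[:,2];c=p-n*.0095
P=np.array([e+v*((c-e)@n/(v@n)) for v in d]);q=(P-p)@M*1000;print(q.min(0).round(1),q.max(0).round(1))
```

```text
t 15.5167 nest mm [ 4.5  2.  30.8] F nest [-4.  -0.2 -5.8] w 0.05344252586490985 q [ 0.09  0.6  -0.79  2.28  1.92  0.45 -1.86]
row: -0.0005 -0.0011 0.0083  0.15 0.00 -0.05
[  5.1 -28.8  -9.5] [57.3 27.  -9.5]
```

View pics/w5.png

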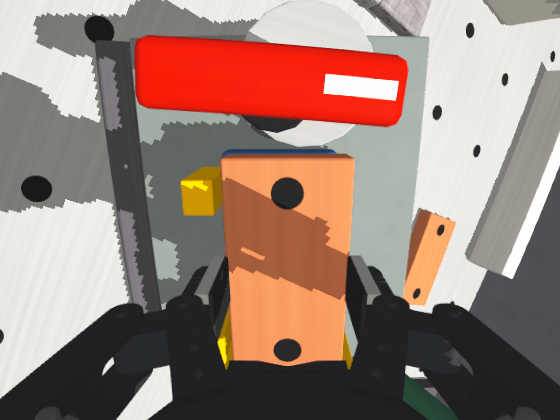

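Copper's left end is at row 155, straight over blue (sliver at row 151), and the left stop's face at x≈215 is beside it. Lowering.

>>> send_rows(plan="-0.0007 -0.001 0.003 0.1 0 0 0.05;-0.0007 -0.001 0.005 0.1 0 0 0.05;-0.0007 -0.001 0.0065 0.1 0 0 0.05;-0.0007 -0.001 0.007 0.1 0 0 0.05;-0.0007 -0.001 0.0075 0.1 0 0 0.05;-0.0007 -0.001 0.0075 0.1 0 0 0.05")

```text
clock: 16.02
position: [0.516, 0.2217, 0.0993]
tool_rot: [2.617, -0.001, 2.038]
force: [0.1, -0.8, -7.0]
grip_width: 0.0537
finger_force: 67.5
```

Run:
```python
from h import *
st()
```

```text
t 16.0167 nest mm [ 3.6  1.8 22.8] F nest [-3.7 -0.7 -5.9] w 0.0537152814446733 q [ 0.09  0.62 -0.79  2.28  1.94  0.46 -1.87]
```

>>> send_rows(plan="0 0 0.0007 0 0 0 0.05;0 0 0.0014 0 0 0 0.05;0 0 0.0014 0 0 0 0.05")

```text
clock: 16.27
position: [0.5162, 0.2219, 0.099]
tool_rot: [2.616, 0.001, 2.039]
force: [-21.4, -14.3, 31.2]
grip_width: 0.0536
finger_force: 72.6
```

Run:
```python
from h import *
st()
```

```text
t 16.2667 nest mm [ 3.6  1.8 22.5] F nest [-6.5 -3.1 39.8] w 0.053570348042375024 q [ 0.09  0.62 -0.79  2.28  1.94  0.46 -1.87]
```

>>> send_rows(plan="0 0 -0.0008 0 0 0 0.05;0 0 -0.0008 0 0 0 0.072;0 0 -0.0008 0 0 0 0.072;0 0 -0.0008 0 0 0 0.072;0 0 -0.0008 0 0 0 0.072;0 0 -0.003 0 0 0 0.072;0 0 -0.012 0 0 0 0.072;0 0 -0.024 0 0 0 0.072;-0.001 -0.003 -0.034 0 0 0 0.072;-0.001 -0.003 -0.034 0 0 0 0")

```text
clock: 17.1
position: [0.4992, 0.2119, 0.1272]
tool_rot: [2.616, 0.0, 2.039]
force: [0.4, 0.9, 0.3]
grip_width: 0.0617
finger_force: 0.0
```

>>> send_rows(plan="0 0 0 0 0 0 0;0 0 0 0 0 0 0;0 0 0 0 0 0 0;0 0 0 0 0 0 0;0 0 0.008 0 0 0 0;0 0 0.015 0 0 0 0;0 0 0.018 0 0 0 0;0 0 0.018 0 0 0 0")

```text
clock: 17.77
position: [0.5075, 0.2165, 0.1095]
tool_rot: [2.618, -0.002, 2.038]
force: [0.4, 0.2, -0.8]
grip_width: 0.0002
finger_force: 0.0
```

Run:
```python
from h import *
st();delta(nst(0,1,32.3))
```

```text
t 17.7667 nest mm [ 0.1  0.9 36.6] F nest [-0.  -0.  -0.9] w 0.0001628146171671753 q [ 0.1   0.58 -0.79  2.29  1.92  0.44 -1.86]
row: 0.0001 -0.0001 0.0043  -0.02 -0.07 -0.06
```

>>> send_rows(plan="0 0 0.003 0 0 0 0;0 0 0.0043 0 0 0 0;0 0 0.005 0 0 0 0;0 0 0.0057 0 0 0 0;0 0 0.0057 0 0 0 0")

```text
clock: 18.18
position: [0.51, 0.2175, 0.1059]
tool_rot: [2.617, -0.0, 2.039]
force: [-5.7, -4.0, 10.3]
grip_width: 0.0003
finger_force: 6.5
```

Run:
```python
from h import *
st()
```

```text
t 18.1833 nest mm [ 0.6  0.7 32.2] F nest [-0.8 -1.  12.3] w 0.0002599523008766167 q [ 0.1   0.6  -0.79  2.29  1.93  0.45 -1.86]
```

>>> send_rows(plan="0 0 0.0005 0 0 0 0;0 0 0.0005 0 0 0 0;0 0 -0.005 0 0 0 0;0 0 -0.03 0 0 0 0;0 0 -0.06 0 0 0 0.04;0 0 -0.09 0 0 0 0.04;0 0 -0.094 0 0 0 0.04;0 0 -0.094 0 0 0 0.04;0 0 -0.094 0 0 0 0.04")

```text
clock: 18.93
position: [0.4685, 0.1963, 0.1876]
tool_rot: [2.615, 0.001, 2.038]
force: [0.1, -0.6, -0.9]
grip_width: 0.04
finger_force: 0.0
```

Run:
```python
from h import *
st();f=wrist("w6")
def meas(lo,hi,z,roi=None):
    hsv=cv2.cvtColor(f["color"],cv2.COLOR_RGB2HSV);m=cv2.inRange(hsv,lo,hi)
    if roi: m[:,:roi[0]]=0;m[:,roi[1]:]=0
    k=max(cv2.findContours(m,0,1)[0],key=cv2.contourArea).reshape(-1,2)
    e,d=rays(f,k);n=nestR()[:,2];c=NEST[0]+n*z
    P=np.array([e+v*((c-e)@n/(v@n)) for v in d]);q=(P-NEST[0])@nestR()*1000
    r=cv2.minAreaRect(q[:,:2].astype(np.float32));print(np.round(k.mean(0)),np.round(r[0],1),np.round(r[1],1),round(r[2],1),q.min(0).round(1),q.max(0).round(1))
meas(*COP,.032,(200,370))
meas((0,150,80),(2,255,255),.098)
```

```text
t 18.9333 nest mm [  1.1   0.5 126.2] F nest [-0.6 -0.6 -0.7] w 0.04004948125496105 q [ 0.07  0.3  -0.7   2.35  1.45  0.24 -1.47]
[286. 205.] [-0.3  2.9] [ 56.1 110.1] 0.1 [-28.4 -52.1  32. ] [27.9 57.9 32. ]
[295.  97.] [-0.4 82.2] [16.1 61. ] 85.6 [-31.   72.8  98. ] [30.2 92.2 98. ]
```

View pics/w6.png

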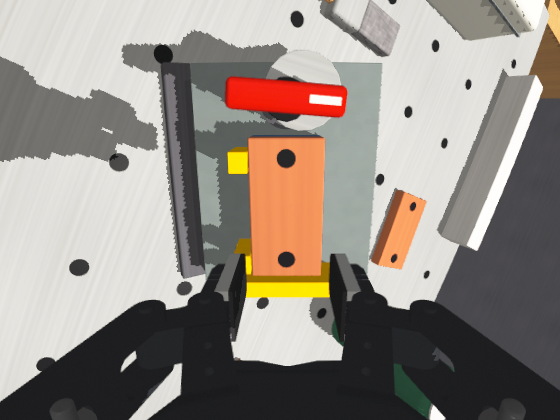

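The pack is good: copper at x -0.3, y 2.9 mm, straight. The knob bar is centred at (286,97) px, nest (-0.4, 82.2), turned 4.4° clockwise from nest x. Going to the knob.

Run:
```python
from h import *
delta(nst(-.3,82.2,118,85.6))
```

```text
row: 0.0816 -0.0010 0.0076  0.06 0.06 -85.62
```

>>> send_rows(plan="0.01 0 0 0 0 -7 0.04;0.02 0 0 0 0 -14 0.04;0.03 0 0 0 0 -21 0.04;0.04 0 0.002 0 0 -28 0.04;0.05 0 0.004 0 0 -35 0.04;0.06 -0.001 0.006 0 0 -42 0.04;0.07 -0.001 0.0076 0 0 -49 0.04;0.08 -0.001 0.0076 0 0 -56 0.04;0.0816 -0.001 0.0076 0 0 -63 0.04;0.0816 -0.001 0.0076 0 0 -70 0.04")

```text
clock: 19.82
position: [0.4335, 0.2715, 0.1786]
tool_rot: [2.948, 0.489, -3.065]
force: [0.1, -0.5, 0.1]
grip_width: 0.0401
finger_force: 0.0
```

Run:
```python
from h import *
st();delta(nst(-.3,82.2,113,85.6))
```

```text
t 19.8167 nest mm [ -1.   83.4 117.1] F nest [-0.  -0.5  0.2] w 0.040053075561315696 q [-0.14  0.33 -0.74  2.34  1.51  0.38 -0.5 ]
row: -0.0011 -0.0009 0.0041  0.10 -0.07 -15.25
```

>>> send_rows(plan="-0.001 -0.001 0.004 0 0 -7 0.04;-0.001 -0.001 0.004 0 0 -14 0.04;-0.001 -0.001 0.004 0 0 -15.2 0.04;-0.001 -0.001 0.004 0 0 -15.2 0.04;-0.001 -0.001 0.004 0 0 -15.2 0.04;-0.001 -0.001 0.004 0 0 -15.2 0.04")

```text
clock: 20.32
position: [0.4368, 0.2706, 0.1764]
tool_rot: [3.091, 0.522, -2.775]
force: [0.6, -0.1, -0.1]
grip_width: 0.0398
finger_force: 0.0
```

Run:
```python
from h import *
st();delta(nst(-.3,82.2,67,85.6))
f=wrist("w7")
hsv=cv2.cvtColor(f["color"],cv2.COLOR_RGB2HSV);m=cv2.inRange(hsv,(0,150,80),(2,255,255))
k=max(cv2.findContours(m,0,1)[0],key=cv2.contourArea).reshape(-1,2)
e,d=rays(f,k);n=nestR()[:,2];c=NEST[0]+n*.098
P=np.array([e+v*((c-e)@n/(v@n)) for v in d]);q=(P-NEST[0])@nestR()*1000
print(cv2.minAreaRect(q[:,:2].astype(np.float32)))
```

```text
t 20.3167 nest mm [  0.   81.  113.9] F nest [ 0.4 -0.4 -0.3] w 0.039849301055753766 q [-0.15  0.34 -0.72  2.34  1.53  0.38 -0.26]
row: 0.0004 0.0011 0.0469  0.03 0.03 -0.62
((-3.346881866455078, 82.61013793945312), (15.817981719970703, 66.41513061523438), 85.83979797363281)
```

View pics/w7.png

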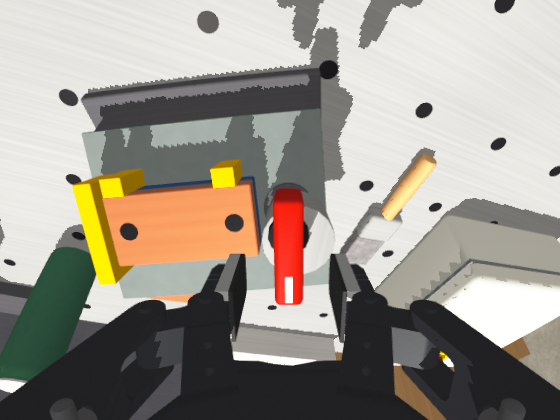

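The knob bar (289,245) is centred between the fingers, and the plates' positions are unchanged. Descending and gripping gently.

>>> send_rows(plan="0 0.001 0.01 0 0 -0.6 0.04;0 0.001 0.022 0 0 -0.6 0.04;0 0.001 0.034 0 0 -0.6 0.04;0 0.001 0.043 0 0 -0.6 0.04;0 0.001 0.047 0 0 -0.6 0.04;0 0.001 0.047 0 0 -0.6 0.04;0 0.001 0.047 0 0 -0.6 0.04;0 0.001 0.047 0 0 -0.6 0.012;0 0.001 0.047 0 0 -0.6 0.012;0 0.001 0.047 0 0 -0.6 0.012", grip_force=40)

```text
clock: 21.2
position: [0.4573, 0.2816, 0.1373]
tool_rot: [3.1, 0.525, -2.758]
force: [-24.4, -17.8, 47.4]
grip_width: 0.0156
finger_force: 94.5
```

>>> send_rows(plan="0 0 0 0 0 0 0.012;0 0 0 0 0 0 0.012")

```text
clock: 21.37
position: [0.4572, 0.2817, 0.1375]
tool_rot: [3.1, 0.525, -2.758]
force: [-20.8, -16.0, 39.1]
grip_width: 0.0156
finger_force: 90.5
```

```bash
cat >> h.py <<'E'
def rot():
    p,M,s=here();A=nestR().T@M@TOOL.T
    print("rot %.2f"%R.from_matrix(A).as_euler("zyx",degrees=True)[0],"Mnest",(nestR().T@s["moment"]).round(2))
E
python3 - <<'E'
from h import *
st();rot()
E
```

```text
t 21.3667 nest mm [ 0.7 81.8 68.6] F nest [-2.8 -4.9 46.7] w 0.015621492707432195 q [-0.16  0.47 -0.72  2.32  1.76  0.45 -0.43]
rot 85.82 Mnest [-0.9   1.25  0.06]
```

>>> send_rows(plan="0 0 -0.001 0 0 0 0.012;0.0004 0 -0.0012 0 0 4 0.012;0.0004 0 -0.0012 0 0 8 0.012;0.0004 0 -0.0012 0 0 12 0.012;0.0004 0 -0.0012 0 0 16 0.012;0.0004 0 -0.0012 0 0 20 0.012;0.0004 0 -0.0012 0 0 24 0.012;0.0004 0 -0.0012 0 0 28 0.012;0.0004 0 -0.0012 0 0 30 0.012;0.0004 0 -0.0012 0 0 30 0.012")

```text
clock: 22.2
position: [0.4569, 0.2814, 0.1379]
tool_rot: [2.825, 0.428, 2.94]
force: [-5.6, -6.9, 15.6]
grip_width: 0.0152
finger_force: 69.6
```

Run:
```python
from h import *
st();rot()
```

```text
t 22.2 nest mm [ 0.5 81.6 69.1] F nest [ 0.8 -3.7 17.6] w 0.015196777266656183 q [-0.09  0.5  -0.82  2.32  1.73  0.5  -0.92]
rot 55.62 Mnest [-0.67  0.51 -0.03]
```

>>> send_rows(plan="0 0 0 0 0 4 0.012;0 0 0 0 0 8 0.012;0 0 0 0 0 10 0.012;0 0 0 0 0 10 0.012")

```text
clock: 22.53
position: [0.4569, 0.2813, 0.1378]
tool_rot: [2.756, 0.368, 2.762]
force: [-6.9, -7.0, 14.8]
grip_width: 0.0154
finger_force: 69.6
```

Run:
```python
from h import *
st();rot()
```

```text
t 22.5333 nest mm [ 0.5 81.6 69.1] F nest [-0.6 -3.2 17.5] w 0.015420664298780685 q [-0.07  0.51 -0.85  2.31  1.73  0.52 -1.09]
rot 45.62 Mnest [-0.7   0.54  0.01]
```

>>> send_rows(plan="0 0 0 0 0 4 0.012;0 0 0 0 0 8 0.012;0 0 0 0 0 10 0.012;0 0 0 0 0 10 0.012")

```text
clock: 22.87
position: [0.4569, 0.2813, 0.1378]
tool_rot: [2.701, 0.298, 2.593]
force: [-5.6, -6.6, 16.7]
grip_width: 0.0153
finger_force: 69.7
```

Run:
```python
from h import *
st();rot()
```

```text
t 22.8667 nest mm [ 0.5 81.6 69.1] F nest [ 1.4 -3.4 18.5] w 0.015252129962930088 q [-0.05  0.52 -0.88  2.31  1.72  0.53 -1.25]
rot 35.63 Mnest [-0.69  0.5   0.04]
```

>>> send_rows(plan="0 0 0 0 0 3 0.012;0 0 0 0 0 5 0.012;0 0 0 0 0 5 0.012")

```text
clock: 23.12
position: [0.4569, 0.2813, 0.1378]
tool_rot: [2.679, 0.26, 2.512]
force: [-5.5, -6.7, 15.4]
grip_width: 0.0151
finger_force: 69.7
```

Run:
```python
from h import *
st();rot()
```

```text
t 23.1167 nest mm [ 0.4 81.6 69.1] F nest [ 0.9 -3.5 17.3] w 0.015070527538341162 q [-0.04  0.52 -0.89  2.31  1.72  0.54 -1.33]
rot 30.64 Mnest [-0.73  0.6   0.05]
```

>>> send_rows(plan="0 0 0 0 0 3 0.012;0 0 0 0 0 5 0.012;0 0 0 0 0 5 0.012")

```text
clock: 23.37
position: [0.4569, 0.2813, 0.1378]
tool_rot: [2.66, 0.22, 2.432]
force: [-5.1, -6.5, 15.7]
grip_width: 0.0153
finger_force: 69.8
```

Run:
```python
from h import *
st();rot()
```

```text
t 23.3667 nest mm [ 0.4 81.6 69.1] F nest [ 1.4 -3.5 17.3] w 0.015297911329409972 q [-0.03  0.53 -0.9   2.31  1.72  0.55 -1.42]
rot 25.64 Mnest [-0.71  0.52  0.06]
```

```bash
cat > m.py <<'E'
from h import *
def run():
    f=wrist();hsv=cv2.cvtColor(f["color"],cv2.COLOR_RGB2HSV)
    for n,lo,hi,z,b in (("cop",*COP,.032,((-60,60),(-75,75))),("red",(0,150,80),(2,255,255),.098,((-60,60),(40,120)))):
        m=cv2.inRange(hsv,lo,hi)
        for k in cv2.findContours(m,0,1)[0]:
            if cv2.contourArea(k)<300: continue
            e,d=rays(f,k.reshape(-1,2));nn=nestR()[:,2];c=NEST[0]+nn*z
            q=(np.array([e+v*((c-e)@nn/(v@nn)) for v in d])-NEST[0])@nestR()*1000
            r=cv2.minAreaRect(q[:,:2].astype(np.float32));print(n,"c",np.round(r[0],1),np.round(r[1],1),round(r[2],1),"min",q.min(0).round(1),"max",q.max(0).round(1))
E
python3 -c "
from m import *
run()"
```

```text
cop c [-20.8  39.5] [44.2 15.8] 88.4 min [-28.3  17.5  32. ] max [-12.3  61.5  32. ]
red c [-1.8 85.9] [15.7 68.6] 25.9 min [-21.5  52.9  98. ] max [ 18.4 118.7  98. ]
```

```bash
python3 -c "
from m import *
f=wrist('w8');np.savez('w8.npz',**f);hsv=cv2.cvtColor(f['color'],cv2.COLOR_RGB2HSV)
m=cv2.inRange(hsv,*COP)
for k in cv2.findContours(m,0,2)[0]:
    if cv2.contourArea(k)<100: continue
    a=cv2.approxPolyDP(k,2,True).reshape(-1,2);e,d=rays(f,a);nn=nestR()[:,2];c=NEST[0]+nn*.032
    q=(np.array([e+v*((c-e)@nn/(v@nn)) for v in d])-NEST[0])@nestR()*1000
    print(np.c_[a,q[:,:2].round(1)].tolist())
print(proj(f,[nst(*q)[0] for q in ((28,55,32),(-28,55,32),(-28,-55,32),(28,-55,32),(-28,40,38),(-28,48,38),(-28,-55,38))]).round(0).tolist())
"
```

```text
[[268.0, 332.0, 17.0, 18.0], [268.0, 338.0, 19.0, 13.6], [262.0, 339.0, 15.7, 11.2], [261.0, 361.0, 22.6, -5.9], [268.0, 363.0, 27.7, -5.3], [271.0, 359.0, 28.1, -1.3]]
[[302.0, 322.0, 33.7, 34.8], [299.0, 324.0, 32.6, 32.5], [302.0, 328.0, 35.8, 30.6], [298.0, 335.0, 35.9, 24.5], [300.0, 358.0, 45.6, 8.1], [296.0, 360.0, 43.9, 5.4], [301.0, 359.0, 46.6, 7.6], [304.0, 352.0, 45.8, 13.8]]
[[278.0, 302.0, 13.2, 41.6], [278.0, 337.0, 24.6, 17.3], [274.0, 337.0, 22.2, 16.1], [275.0, 316.0, 15.9, 31.3], [273.0, 322.0, 16.7, 26.6], [274.0, 346.0, 25.3, 9.5], [277.0, 346.0, 27.1, 10.4], [274.0, 351.0, 27.1, 5.7], [275.0, 359.0, 30.6, -0.1], [293.0, 360.0, 42.0, 4.5], [292.0, 328.0, 29.9, 27.8], [292.0, 359.0, 41.0, 5.0], [283.0, 360.0, 35.8, 1.5], [282.0, 349.0, 31.2, 9.6], [278.0, 354.0, 30.6, 4.6]]
[[254.0, 261.0, -12.3, 61.2], [230.0, 251.0, -28.1, 60.9], [205.0, 307.0, -27.5, 17.5], [222.0, 303.0, -18.7, 25.2], [225.0, 296.0, -19.0, 30.8], [233.0, 290.0, -16.1, 37.0], [241.0, 265.0, -18.4, 55.2]]
[[308.0, 294.0], [226.0, 259.0], [169.0, 384.0], [240.0, 411.0], [215.0, 284.0], [220.0, 273.0], [166.0, 391.0]]
```

The plate ends have moved to the fence side, but there is no clutch torque yet. Turning on until it shows.

>>> send_rows(plan="0 0 0 0 0 3 0.012;0 0 0 0 0 5 0.012;0 0 0 0 0 5 0.012")

```text
clock: 23.72
position: [0.4569, 0.2813, 0.1378]
tool_rot: [2.644, 0.179, 2.353]
force: [-6.6, -7.8, 15.6]
grip_width: 0.0157
finger_force: 69.8
```

Run:
```python
from h import *
st();rot()
```

```text
t 23.7167 nest mm [ 0.4 81.6 69.1] F nest [-0.4 -4.  18.2] w 0.015650044281725214 q [-0.02  0.53 -0.92  2.31  1.72  0.56 -1.5 ]
rot 20.64 Mnest [-0.78  0.58 -0.01]
```

>>> send_rows(plan="0 0 0 0 0 3 0.012;0 0 0 0 0 6 0.012;0 0 0 0 0 9 0.012;0 0 0 0 0 9 0.012")

```text
clock: 24.05
position: [0.4569, 0.2813, 0.1378]
tool_rot: [2.625, 0.102, 2.213]
force: [-7.2, -8.2, 16.2]
grip_width: 0.015
finger_force: 70.0
```

Run:
```python
from m import *
st();rot();run()
```

```text
t 24.05 nest mm [ 0.4 81.5 69.1] F nest [-0.7 -4.1 19.1] w 0.01502061775570328 q [ 0.    0.54 -0.94  2.31  1.71  0.57 -1.65]
rot 11.58 Mnest [-0.79  0.57 -0.04]
cop c [12.8 12.1] [30. 43.] 0.8 min [-2.2 -9.5 32. ] max [27.9 33.5 32. ]
cop c [72.9 58.5] [17.8 21.7] 80.2 min [61.6 51.4 32. ] max [84.3 68.9 32. ]
red c [-1.1 86.7] [15.7 67.5] 11.8 min [-13.7  52.4  98. ] max [  9.9 120.7  98. ]
```

Run:
```python
from h import *
p,M,s=here();print(np.round(s["joint_efforts"],2),np.round(s["moment"],2),np.round(M.T@s["moment"],2),s["finger_force"],np.round(s["qd"],3))
f=wrist("w9");np.savez("w9.npz",**f)
# cam: pale disc - bright grey region near knob; plate left end: sample blue and copper side faces
hsv=cv2.cvtColor(f["color"],cv2.COLOR_RGB2HSV)
for n,c in (("cop",COP),("blue",BLUE)):
    m=cv2.inRange(hsv,*c)
    for k in cv2.findContours(m,0,2)[0]:
        if cv2.contourArea(k)>60: print(n,cv2.contourArea(k),cv2.approxPolyDP(k,2,True).reshape(-1,2).tolist())
for y in (55,58): print(y,proj(f,[nst(*q)[0] for q in ((28,y,32),(-28,y,32),(28,y,16),(-28,y,16),(28,y,0),(-28,y,0))]).round(0).tolist())
print(proj(f,[nst(*q)[0] for q in ((-28,40,38),(-28,48,38),(-28,32,38))]).round(0).tolist())
y=cv2.inRange(hsv,(18,150,100),(32,255,255))
for k in cv2.findContours(y,0,2)[0]:
    if cv2.contourArea(k)>60: print("yel",cv2.boundingRect(k))
```

```text
[ -1.5  -58.43 -12.02 -21.76   1.68  -0.28  -0.88] [-0.81  0.18 -0.42] [ 0.67 -0.64  0.04] 69.9129356816411 [-0.002 -0.002  0.006 -0.     0.    -0.006  0.024]
cop 938.0 [[281, 311], [282, 316], [279, 315], [282, 320], [279, 324], [282, 325], [279, 328], [282, 331], [279, 332], [281, 334], [278, 342], [280, 354], [277, 354], [279, 359], [272, 360], [269, 355], [268, 332], [268, 338], [262, 339], [261, 361], [281, 365], [300, 364], [307, 341], [304, 320], [299, 327], [298, 323], [290, 318], [293, 327], [292, 359], [283, 360], [281, 327], [285, 326], [285, 314]]
cop 436.0 [[372, 300], [379, 297], [394, 298], [399, 294], [399, 300], [404, 303], [410, 293], [405, 288], [384, 279]]
cop 76.0 [[243, 264], [237, 264], [231, 291], [239, 267]]
blue 113.0 [[238, 261], [252, 262], [255, 256], [241, 253]]
55 [[322.0, 288.0], [234.0, 272.0], [320.0, 276.0], [238.0, 261.0], [318.0, 265.0], [241.0, 251.0]]
58 [[323.0, 284.0], [235.0, 267.0], [321.0, 272.0], [238.0, 257.0], [319.0, 262.0], [242.0, 247.0]]
[[229.0, 298.0], [231.0, 286.0], [227.0, 309.0]]
yel (205, 258, 33, 49)
```

>>> send_rows(plan="0 0 0 0 0 2 0.012;0 0 0 0 0 4 0.012;0 0 0 0 0 6 0.012")

```text
clock: 24.4
position: [0.4568, 0.2813, 0.1378]
tool_rot: [2.618, 0.051, 2.124]
force: [-5.7, -7.9, 14.9]
grip_width: 0.0152
finger_force: 69.6
```

Run:
```python
from m import *
st();rot();p,M,s=here();print(np.round(s["joint_efforts"],2),np.round(M.T@s["moment"],2))
f=wrist()
hsv=cv2.cvtColor(f["color"],cv2.COLOR_RGB2HSV)
m=cv2.inRange(hsv,*BLUE)
for k in cv2.findContours(m,0,2)[0]:
    if cv2.contourArea(k)>60: print(cv2.approxPolyDP(k,2,True).reshape(-1,2).tolist())
for y in (55,58): print(y,proj(f,[nst(*q)[0] for q in ((-28,y,16),(-28,y,0))]).round(1).tolist())
```

```text
t 24.4 nest mm [ 0.4 81.6 69.1] F nest [-0.  -4.4 17.3] w 0.015190222232598277 q [ 0.01  0.55 -0.96  2.31  1.71  0.58 -1.75]
rot 5.71 Mnest [-0.9   0.54  0.31]
[ -2.16 -59.43 -11.77 -21.98   1.47  -0.59   1.04] [ 0.63 -0.84 -0.31]
55 [[241.5, 265.2], [244.5, 255.2]]
58 [[241.8, 261.1], [244.8, 251.4]]
```

>>> send_rows(plan="0 0 0 0 0 3 0.012;0 0 0 0 0 6 0.012;0 0 0 0 0 9 0.012")

```text
clock: 24.7
position: [0.4568, 0.2813, 0.1378]
tool_rot: [2.616, -0.028, 1.988]
force: [-7.3, -7.8, 16.0]
grip_width: 0.0154
finger_force: 69.6
```

Run:
```python
from m import *
st();rot();p,M,s=here();print(np.round(s["joint_efforts"],2),np.round(M.T@s["moment"],2))
```

```text
t 24.7 nest mm [ 0.4 81.6 69.1] F nest [-0.7 -3.7 18.9] w 0.01537853213675036 q [ 0.03  0.56 -0.98  2.31  1.71  0.6  -1.9 ]
rot -3.34 Mnest [-0.86  0.53  0.29]
[ -2.44 -59.71 -12.   -22.06   1.54  -0.7    1.71] [ 0.48 -0.89 -0.29]
```

>>> send_rows(plan="0 0 0 0 0 3 0.012;0 0 0 0 0 6 0.012;0 0 0 0 0 9 0.012")

```text
clock: 24.95
position: [0.4568, 0.2812, 0.1378]
tool_rot: [2.626, -0.106, 1.851]
force: [-7.0, -6.9, 15.7]
grip_width: 0.0153
finger_force: 69.7
```

Run:
```python
from m import *
st();rot();p,M,s=here();print(np.round(s["joint_efforts"],2),np.round(M.T@s["moment"],2));run()
```

```text
t 24.95 nest mm [ 0.3 81.6 69.1] F nest [-0.3 -3.  18.3] w 0.015321567830627847 q [ 0.04  0.57 -1.    2.31  1.7   0.61 -2.05]
rot -12.34 Mnest [-0.83  0.58  0.28]
[ -2.36 -59.76 -12.43 -22.13   1.6   -0.73   1.67] [ 0.39 -0.93 -0.29]
cop c [-12.1   7.2] [33.6 27.4] 79.3 min [-28.   -9.4  32. ] max [ 1.6 22.9 32. ]
cop c [84.4 38.1] [57.8 22.9] 76.6 min [68.5  9.8 32. ] max [100.6  68.5  32. ]
red c [ 0.7 86.4] [68.1 15.7] 77.9 min [-13.2  53.5  98. ] max [ 13.5 120.6  98. ]
```

The torque is steady at 0.29–0.31 N m while turning, so the clutch is slipping (18°+ so far). A little more, then let go and retreat along the normal.

>>> send_rows(plan="0 0 0 0 0 3 0.012;0 0 0 0 0 6 0.012;0 0 0 0 0 6 0.012;0 0 0 0 0 6 0.04;0 0 0 0 0 6 0.04;0 0 0 0 0 6 0.04;0 0 0 0 0 6 0.04;0 0 0 0 0 6 0.04")

```text
clock: 25.67
position: [0.4566, 0.2816, 0.137]
tool_rot: [2.639, -0.158, 1.761]
force: [-0.2, -0.1, -0.3]
grip_width: 0.0402
finger_force: 0.0
```

>>> send_rows(plan="0 0 -0.008 0 0 0 0.04;0 0 -0.025 0 0 0 0.04;0 0 -0.045 0 0 0 0.04;0 0 -0.065 0 0 0 0.04;0 0 -0.08 0 0 0 0.04;0 0 -0.08 0 0 0 0.04;0 0 -0.08 0 0 0 0.04")

```text
clock: 26.25
position: [0.4214, 0.2633, 0.2067]
tool_rot: [2.637, -0.157, 1.76]
force: [-0.7, -0.8, 0.6]
grip_width: 0.04
finger_force: 0.0
```

Run:
```python
from m import *
st();rot();run()
f=wrist();hsv=cv2.cvtColor(f["color"],cv2.COLOR_RGB2HSV)
from workcell import imaging
t=imaging.grab_frame("top")
for n,c in (("cop",COP),("blue",BLUE)):
    m=cv2.inRange(cv2.cvtColor(t["color"],cv2.COLOR_RGB2HSV),*c)
    for k in cv2.findContours(m,0,2)[0]:
        if cv2.contourArea(k)>100: print(n,np.round(cv2.minAreaRect(k)[0]))
```

```text
t 26.25 nest mm [  0.4  81.5 148.7] F nest [-0.5 -0.4  1. ] w 0.04001983880241479 q [ 0.16  0.33 -1.1   2.34  1.35  0.49 -1.88]
rot -18.24 Mnest [-0.03  0.52 -0.06]
cop c [101.   15.5] [67.6 27.8] 76.0 min [ 80.9 -17.3  32. ] max [121.4  51.   32. ]
cop c [-2.3 18.3] [151.9  52.2] 75.8 min [-28.3 -54.6  32. ] max [27.8 93.3 32. ]
red c [ 0.8 85.1] [65.3 15.3] 71.2 min [-15.9  52.7  98. ] max [ 16.4 117.6  98. ]
cop [180. 247.]
cop [386. 215.]
cop [269. 209.]
cop [181. 164.]
blue [484. 358.]
```

```bash
python3 -c "
from workcell import bot
print(bot.job_done())"
```

```text
the job is handed in; nothing more can be done
None
```

I handed the job in at about 26 s with the pack built: blue below and copper on top, each pressed flat on the stops, then pinched against the fence with the knob's clutch slipping at least 18° at about 0.3 N m before I let go; the verdict was not shown to me.

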